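# Make up two microwave repair kits

## Task

Make up the two repair kits from the salvaged microwave spares on the mat: in the two-pocket tray the capacitor goes in the large pocket and one of the two microswitches in the small pocket; in the three-pocket tray the turntable motor goes in the large pocket, and the drive coupler and the other microswitch go in the two small pockets, one in each (either way round). Set every part down, not dropped, flat on the floor of its pocket with the same side up as it lies now. Leave the fan wheel, the tester and the screwdriver where they lie.

Things in the scene. Friction and masses are not known exactly. Their poses are not given: they have to be found in the camera images.
- tray_two: Black kit tray, fixed, outside 177 x 141 x 18 mm (x, y, z), walls and floor 3 mm. Origin: centre of its underside, on the 2 mm thick mat; z up; pocket floors 3 mm above it. Has TWO pockets, parted by a grey divider along y. Large pocket: 104 (x) by 135 (y) mm inside, centre x -33.5, y 0 mm. Small pocket: 64 by 135 mm, centre x +53.5, y 0 mm.
- tray_three: Black kit tray, fixed, outside 177 x 141 x 18 mm (x, y, z), walls and floor 3 mm. Origin: centre of its underside, on the 2 mm thick mat; z up; pocket floors 3 mm above it. Has THREE pockets: a grey divider along y, another along x halving the +x side. Large pocket: 90 (x) by 135 (y) mm inside, centre x -40.5, y 0 mm. Two small pockets: 78 by 66 mm, centres x +46.5, y +34.5 and -34.5 mm.
- capacitor_mid (a point): High-voltage capacitor: aluminium can of oval section lying on its broad side, 52 mm wide (y), 33 mm high (z), long axis x; can from x -48 to +36 mm, brass terminals on a brown end plate to +50 mm. About 0.17 kg. Its rounded long sides (+-y) are widest at mid-height. Point: on the can's axis, 16.5 mm above its underside; z up.
- motor_mid (a point): Turntable motor: flat round steel can, 50 mm diameter, 16 mm high, lying flat, a white 7 mm shaft standing up in its middle to 30 mm above the underside. A strip with two mounting ears lies across its top along x, 64 mm tip to tip, 12 mm wide; the can is clean to grip across y. About 0.10 kg. Point: on the can's axis, 8 mm above its underside; z up.
- coupler_mid (a point): Turntable drive coupler: white plastic, a round hub of 17 mm diameter and 26 mm height standing upright amid three lobes spread like a star (tips 21 mm from the axis, lobes 9 mm high). Grip the hub above the lobes. About 15 g. Point: on the hub's axis, 13 mm above its underside; z up.
- switch1_mid (a point): One of two identical door microswitches: cream plastic block 28 x 16 x 10 mm (x, y, z) lying flat, three brass terminals sticking out 8 mm from its -y side, a thin steel lever 3 mm off its +y side; its two ends (+-x, 28 mm apart) are clean to grip. About 12 g. Point: centre of the block, 5 mm above its underside; z up.
- switch2_mid (a point): One of two identical door microswitches: cream plastic block 28 x 16 x 10 mm (x, y, z) lying flat, three brass terminals sticking out 8 mm from its -y side, a thin steel lever 3 mm off its +y side; its two ends (+-x, 28 mm apart) are clean to grip. About 12 g. Point: centre of the block, 5 mm above its underside; z up.
- fan_wheel: Bystander among the spare parts: grey cooling-fan wheel lying flat, 90 mm diameter, hub 32 mm diameter and 24 mm high, five twisted blades; loose, 60 g. Belongs to neither kit. Origin: centre of the hub's underside.
- tester: Bystander: silver-grey bench tester with a dark display, lying on its back, 90 x 190 x 36 mm (x, y, z), its knob to 44 mm height; loose, 0.42 kg. Origin: centre of its underside.
- screwdriver: Bystander: small black screwdriver lying along its x axis, handle 16 mm thick from x -85 to +10 mm, blade to +80 mm; loose, 45 g. Origin: on the mat under its axis.
Not all that is in view belongs to the job. Leave any green or pink look-alike of the part that bears switch2_mid alone.

How it is judged:
By the outcome, as a careful person would: the job done as asked, in the order asked, and still so for the second after the job is handed in, with the robot touching nothing.
It also fails if it takes over 115 s, if anything falls off the work surface, if the arm or the gripper's body presses on something with over 40 N, if the wrist force passes 120 N, or if a joint passes its speed limit or range.

## Robot

A 6-joint arm with a two-finger parallel gripper is mounted at the origin on the work surface. World frame = base frame: x ahead of the robot, y to its left, z up, the work surface at z = 0. Lengths are in m, angles in rad, forces in N, time in s.
With the tool pointing down it reaches from about 0.425 to 0.95 m from the base axis. Payload 3.5 kg.
Tool frame: the origin (TCP) lies on the centre line of the jaws, within the pads' length; the fingertips stand 14 mm ahead of it and the grasp point (between the pads) lies 5 mm behind it (ctrl.tip_reach is the distance from the TCP to the fingertips, in m); z points along the fingers, y is the line along which they close (so a half turn about z gives the same grasp; the last joint's range is limited). The gripper opens to 85 mm and grips with 20 to 120 N. Pads are 22 mm wide; open, the fingers measure 114 mm over their backs; the gripper's body (76 mm by 85 mm) begins 54 mm behind the grasp point. The pads swing forward as they close: fully open they stand 13 mm farther back than shut.
Start: joints at [0.996, 0.286, 1.577, -0, 1.279, -0.15], TCP at [0.278, 0.615, 0.245] pointing down, gripper open.
Joint ranges: [-2.77, 2.77], [-0.9, 2.22], [0.21, 2.48], [-1.53, 4.67], [0.24, 2.81], [-2.84, 2.84]. Speed limits (rad/s): [2.79, 2.79, 3.14, 3.14, 3.14, 3.14].

## Interface

Orientations are given as a unit quaternion [x, y, z, w].
In Python, from plant import get_state, imaging, workorder, ctrl gives the robot as it stands. The module is installed in compiled form; this text tells all that it offers.
- The arm moves only by the shell command python3 -m jog 'ROWS' [FORCE]. ROWS is JSON, a list of rows, each a list of 7 numbers: the closure, from 0 (fully open) to 1 (shut), then the shift along the tool's x, y, z in mm, then the turn, a rotation vector about the tool's x, y, z in rad. In form: [[gripper, tx, ty, tz, ax, ay, az], ...]. A call has 1 to 12 rows; each row is the pose to reach, as a shift and turn from the pose commanded when the call began, along the tool's axes at that moment; what a row does not reach only later rows make up. A row lasts 1/10 s, in which the tool goes at most 50 mm and 8.59 degrees, less where a joint would pass 70% of its speed; a pose out of reach is approached as far as the arm can. A call with a gripper value outside its range is refused whole. The fingers move at their own pace and stop on an object; FORCE is the grip in N (left out, the last holds). Time passes only in rows, so rows that repeat a pose let the fingers close. It gives the time, the measured TCP pose, the force, the opening and the grip force at its end, in the units of the state.
- get_state(): the state, without advancing time (a new reading comes with each control period).
- imaging.read_camera(name): name is "scene" or "top"; returns a dict with "image" (480x640x3 uint8, blue, green, red), "fx", "fy", "cx", "cy" (pixels), "R" (3x3) and "t" (3): a world point X has camera coordinates R X + t. Camera axes: x right, y down, z forward; pixel columns grow to the right and rows downward; lengths in m; the calibration is good to about 2 mm. A picture is of the moment at which its call begins. There is no depth.
- workorder.sign_off(): hands the job in; it is judged then, once.
The state is a dict: "time": time; "qpos": joint angles; "dq": joint speeds; "joint_efforts": joint torques, N m; "eef_pos": TCP position; "tcp_rot": TCP orientation; "contact_force": force on the tool from outside, world axes, zero at the start; "wrist_torque": the same for the moment, N m; "opening": opening from 0.0 (shut) to 1.0 (fully open); "finger_force": force on a finger pad.
Only numpy, scipy, OpenCV 4.12 (cv2) and the standard library are available. Lean on these libraries where they do the work, as an engineer would, in place of code of your own. Each camera call takes 0.05 s, during which the arm holds its last target. There are 200 camera calls.

## Working session

There is one attempt and no reset: what is moved stays moved. The work goes in short steps, Python scripts to look and compute and a shell command to move; the robot and the scene stay as the last step left them, time stands still between calls to the robot, and variables do not carry over. Pictures are saved under pics/ and viewed, at most 14 in all, crops included, and the job is handed in when it is done.

```bash
mkdir -p pics
python3 - <<'E'
from plant import get_state, imaging, ctrl
import cv2,numpy as np
for n in("scene","top"):
    c=imaging.read_camera(n); cv2.imwrite(f"pics/{n}0.png",c["image"]); print(n,c["fx"],c["cx"],c["cy"],np.round(c["R"],3).tolist(),np.round(c["t"],3))
s=get_state(); print(s["eef_pos"],s["tcp_rot"],s["time"],ctrl.tip_reach)
E
```

```text
scene 510.71204707519394 325.8501051737217 242.76204269999923 [[-0.685, 0.729, -0.003], [0.604, 0.565, -0.562], [-0.408, -0.386, -0.827]] [ 0.386 -0.311  1.086]
top 491.4750187207186 320.3787248897509 232.84531747451896 [[-0.012, -0.999, 0.032], [-0.992, 0.008, -0.126], [0.126, -0.033, -0.992]] [-0.012  0.578  0.937]
[0.27784315 0.61452963 0.2440398 ] [ 2.10796616e-01  9.77529328e-01 -1.02639308e-03 -3.83284849e-04] 0.1 0.014
```

View pics/top0.png

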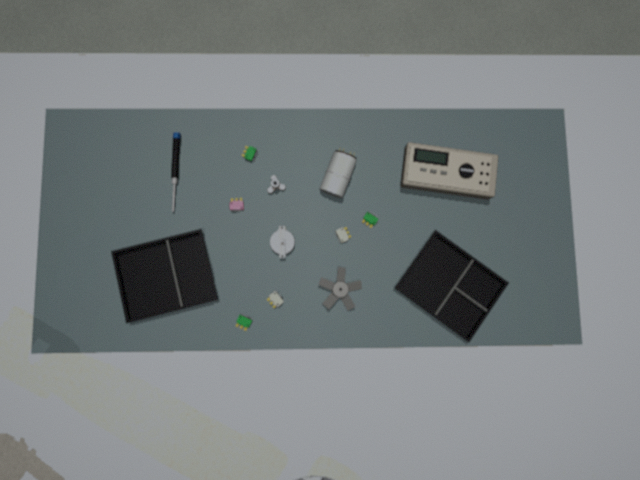

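View pics/scene0.png

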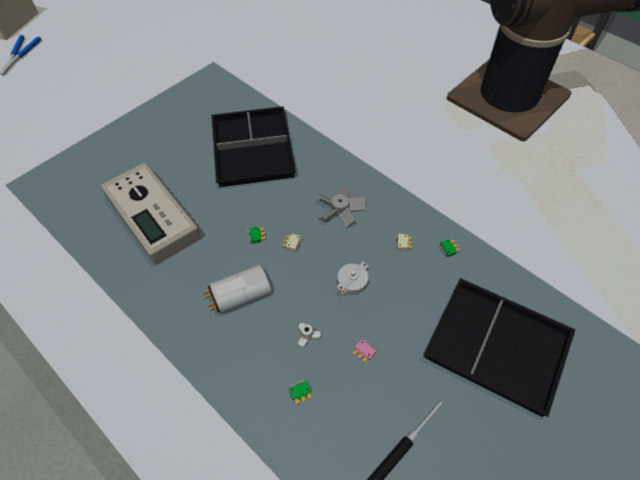

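Candidates for the cream microswitches (top view): cream at (343,234) and (275,299). The look-alikes are green at (249,153), (370,219) and (244,322), and pink at (237,204). I choose the two cream ones and will check them in rectified crops. The tray with two pockets is at (165,275), the one with three at (452,286). The other parts are the coupler (275,185), motor (282,242) and capacitor (339,174).

```bash
cat > h.py <<'E'
from plant import get_state, imaging
import cv2,numpy as np
from scipy.spatial.transform import Rotation as Ro
def cam(n):
    c=imaging.read_camera(n); K=np.array([[c["fx"],0,c["cx"]],[0,c["fy"],c["cy"]],[0,0,1]])
    c["P"]=K@np.c_[c["R"],c["t"]]; return c
def H(c,z):  # world xy on plane z -> pixel
    P=c["P"]; return np.c_[P[:,0],P[:,1],P[:,2]*z+P[:,3]]
def p2w(c,uv,z):
    return cv2.perspectiveTransform(np.float64(uv).reshape(-1,1,2),np.linalg.inv(H(c,z))).reshape(-1,2)
def cell(c,xy,z,size=.064,px=200):  # rectified: up=+x, left=+y ; grid 10 mm
    s=size/px; A=np.array([[0,-s,xy[0]+size/2],[-s,0,xy[1]+size/2],[0,0,1]])
    im=cv2.warpPerspective(c["image"],H(c,z)@A,(px,px),flags=cv2.INTER_CUBIC|cv2.WARP_INVERSE_MAP)
    for k in np.arange(-.05,.051,.01):
        i=int(round(px/2+k/s))
        if 0<i<px: im[i,::4]=im[::4,i]=(0,0,255) if abs(k)<1e-6 else (255,160,0)
    im[:, -1]=255; im[-1]=255
    return im
def go(x,y,z,deg=None):
    """shift/turn to TCP xyz with the closing axis at deg in world xy (mod 180)"""
    s=get_state(); R=Ro.from_quat(s["tcp_rot"]); d=R.inv().apply(np.array([x,y,z])-s["eef_pos"])*1000
    yv=R.as_matrix()[:,1]; cur=np.degrees(np.arctan2(yv[1],yv[0]))
    if deg is None: deg=cur
    best=min((cur+((deg-cur+90)%180)-90,),key=abs); a=np.radians(best)
    T=Ro.from_matrix(np.array([[-np.sin(a)*-1,np.cos(a),0],[-np.cos(a),np.sin(a),0],[0,0,-1]]))
    print("shift",d.round(1),"turn",(R.inv()*T).as_rotvec().round(3),"q6",s["qpos"][5].round(2),"pos",s["eef_pos"].round(4),"cur",round(cur,1),"t",s["time"])
E
python3 - <<'E'
from h import *
t,s=cam("top"),cam("scene")
obs=[("cap",(339,174),.0185,.128),("motor",(282,242),.018,.08),("coup",(275,185),.028,.064),("swA",(343,234),.012,.064),("swB",(275,299),.012,.064)]
rows=[[],[]]
for n,uv,z,sz in obs:
    xy=p2w(t,[uv],z)[0].round(2+0*1) if 0 else p2w(t,[uv],z)[0].round(3); print(n,xy)
    for r,c in zip(rows,(t,s)): r.append(cell(c,xy,z,sz))
bl=np.zeros((200,200,3),np.uint8)
L=[rows[0][i//2] if i%2==0 else rows[1][i//2] for i in range(10)]+[bl,bl]
cv2.imwrite("pics/m1.png",np.vstack([np.hstack(L[i:i+4]) for i in(0,4,8)]))
# trays: dark blobs
for n,c in(("top",t),("scene",s)):
    m=(c["image"].max(2)<38).astype(np.uint8); m=cv2.morphologyEx(m,cv2.MORPH_CLOSE,np.ones((9,9)))
    for k in cv2.findContours(m,cv2.RETR_EXTERNAL,cv2.CHAIN_APPROX_NONE)[0]:
        if cv2.contourArea(k)<3000: continue
        w=p2w(c,k[:,0],.012); (x,y),wh,a=cv2.minAreaRect((w*1000).astype(np.float32)); print(n,k[:,0].mean(0).round(),round(x),round(y),np.round(wh),round(a,1))
for nm,g in(("two",[(168,239),(181,306)]),("three",[(472,262),(437,314)])): print(nm,"divider",p2w(t,g,.02).round(3).tolist())
print("3 sub-divider",p2w(t,[(455,288),(488,307)],.02).round(3).tolist())
E
```

```text
cap [ 0.702 -0.058]
motor [0.562 0.059]
coup [0.677 0.072]
swA [ 0.578 -0.065]
swB [0.449 0.073]
top [451. 286.] 472 -282 [179. 144.] 53.1
top [164. 276.] 499 293 [144. 181.] 13.9
scene [502. 347.] 498 293 [151. 183.] 13.9
scene [252. 147.] 473 -282 [194. 145.] 53.1
scene [552.  36.] -232 -81 [291. 580.] 88.9
two divider [[0.57, 0.286], [0.438, 0.257]]
three divider [[0.518, -0.324], [0.415, -0.248]]
3 sub-divider [[0.466, -0.287], [0.428, -0.352]]
```

View pics/m1.png

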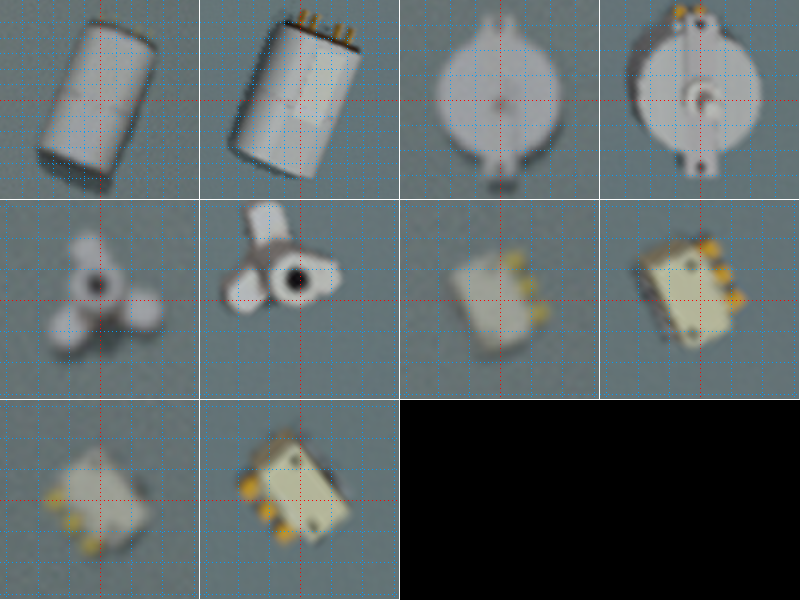

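Top row of the crops: the capacitor (terminals towards +x) and the motor. Middle row: the coupler and cream switch A. Bottom row: cream switch B. Both chosen switches are cream with brass terminals, so the choice holds. The capacitor goes first.

```bash
python3 - <<'E'
s=open("h.py").read()
s=s.replace("def go(x,y,z,deg=None):","def go(x,y,z,deg=None,full=False):")
s=s.replace("    best=min((cur+((deg-cur+90)%180)-90,),key=abs); a=np.radians(best)","    n=180 if full else 90; a=np.radians(cur+(deg-cur+n)%(2*n)-n)")
s=s.replace("[[-np.sin(a)*-1,np.cos(a),0],[-np.cos(a),","[[-np.sin(a),np.cos(a),0],[np.cos(a),")
open("h.py","w").write(s)
E
python3 -c "
from h import *
go(.703,-.056,.12,68)"
```

```text
shift [-663.7 -435.7  125. ] turn [-0.001 -0.    -0.041] q6 -0.15 pos [0.2779 0.6147 0.2444] cur 65.7 t 0.2
```

```bash
python3 -m jog '[[0,-332,-218,62,0,0,0],[0,-332,-218,62,0,0,0],[0,-332,-218,62,0,0,0],[0,-332,-218,62,0,0,0],[0,-332,-218,62,0,0,0],[0,-332,-218,62,0,0,0],[0,-332,-218,62,0,0,0],[0,-332,-218,62,0,0,0],[0,-332,-218,62,0,0,0]]'; python3 -m jog '[[0,-332,-218,63,0,0,-0.041],[0,-332,-218,63,0,0,-0.041],[0,-332,-218,63,0,0,-0.041],[0,-332,-218,63,0,0,-0.041],[0,-332,-218,63,0,0,-0.041],[0,-332,-218,63,0,0,-0.041],[0,-332,-218,63,0,0,-0.041],[0,-332,-218,63,0,0,-0.041],[0,-332,-218,63,0,0,-0.041],[0,-332,-218,63,0,0,-0.041]]'
python3 - <<'E'
from h import *
go(.703,-.056,.018,68)
from plant import ctrl
print(ctrl.tip_reach)
c=cam("top"); s=cam("scene")
cv2.imwrite("pics/a1.png",np.hstack([cv2.resize(s["image"][170:380,120:340],None,fx=1.8,fy=1.8),cv2.resize(c["image"][80:290,230:450],None,fx=1.8,fy=1.8)]))
E
```

```text
time: 1.1
eef_pos: [0.4928, 0.275, 0.1821]
tcp_rot: [0.214, 0.977, -0.001, -0.0]
contact_force: [0.1, 0.2, 0.5]
opening: 1.001
finger_force: 0.0
time: 2.1
eef_pos: [0.7034, -0.0563, 0.1193]
tcp_rot: [0.192, 0.981, 0.0, -0.001]
contact_force: [0.5, 0.0, -0.2]
opening: 0.997
finger_force: 0.0
shift [3.000e-01 1.000e-01 1.013e+02] turn [ 0.    -0.002 -0.002] q6 -1.41 pos [ 0.7034 -0.0563  0.1193] cur 67.9 t 2.1
0.014
```

View pics/a1.png

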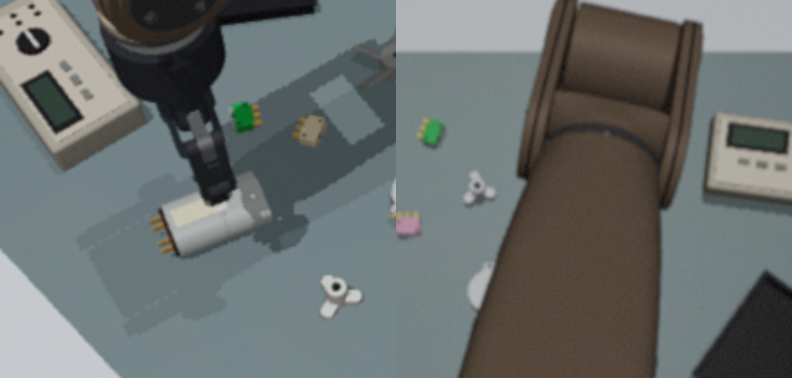

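The gripper hangs above the capacitor at scene crop (215,190), with the jaw line across it. Now I descend and grip.

```bash
python3 -m jog '[[0,0,0,40,0,0,0],[0,0,0,70,0,0,0],[0,0,0,85,0,0,0],[0,0,0,92,0,0,0],[0,0,0,97,0,0,0],[0,0,0,100,0,0,0],[0,0,0,100,0,0,0]]' 40; python3 -m jog '[[1,0,0,0,0,0,0],[1,0,0,0,0,0,0],[1,0,0,0,0,0,0],[1,0,0,0,0,0,0],[1,0,0,0,0,0,0],[1,0,0,0,0,0,0],[1,0,0,0,0,0,0],[1,0,0,0,0,0,0]]' 40;  python3 -m jog '[[1,0,0,-5,0,0,0],[1,0,0,-15,0,0,0],[1,0,0,-30,0,0,0],[1,0,0,-30,0,0,0]]' 40
python3 - <<'E'
from h import *
go(.491,.3256,.10,103.5)
s=cam("scene")
cv2.imwrite("pics/a2.png",cv2.resize(s["image"][170:380,120:340],None,fx=2,fy=2))
E
```

```text
time: 2.9
eef_pos: [0.7042, -0.0559, 0.0215]
tcp_rot: [0.191, 0.982, -0.0, 0.001]
contact_force: [-0.2, -0.8, -0.4]
opening: 1.0
finger_force: 0.0
time: 3.7
eef_pos: [0.7042, -0.0563, 0.0215]
tcp_rot: [0.191, 0.982, -0.0, 0.001]
contact_force: [-0.6, 0.1, 5.1]
opening: 0.592
finger_force: 42.5
time: 4.1
eef_pos: [0.7052, -0.0561, 0.0535]
tcp_rot: [0.191, 0.982, -0.0, 0.003]
contact_force: [-1.0, -1.1, -2.8]
opening: 0.591
finger_force: 42.0
shift [341.3 273.8 -48. ] turn [-0.001  0.005 -0.619] q6 -1.41 pos [ 0.7052 -0.0561  0.0535] cur 68.0 t 4.1
```

View pics/a2.png

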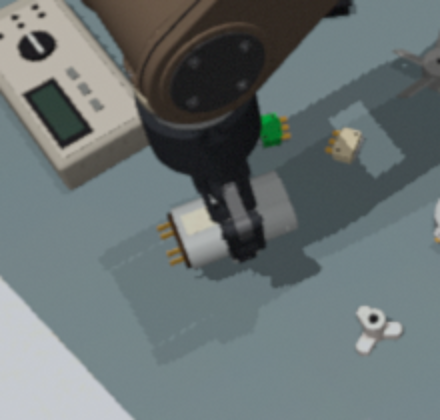

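The capacitor hangs level, gripped at its middle, crop (235,230). I carry it over the large pocket of tray two.

```bash
python3 -m jog '[[1,20,10,-20,0,0,-0.05],[1,55,40,-48,0,0,-0.12],[1,90,72,-48,0,0,-0.2],[1,130,105,-48,0,0,-0.28],[1,170,136,-48,0,0,-0.36],[1,210,169,-48,0,0,-0.44],[1,250,200,-48,0,0,-0.52],[1,290,232,-48,0,0,-0.58],[1,325,260,-48,0,0,-0.62],[1,346,277,-48,0,0,-0.62],[1,346,277,-48,0,0,-0.62],[1,346,277,-48,0,0,-0.62]]'
python3 - <<'E'
from h import *
go(.485,.324,.0245,103.5)
s=cam("scene")
cv2.imwrite("pics/a3.png",cv2.resize(s["image"][200:460,360:640],None,fx=2,fy=2))
E
```

```text
time: 5.35
eef_pos: [0.4859, 0.3308, 0.0982]
tcp_rot: [-0.119, 0.993, -0.0, -0.0]
contact_force: [0.4, 0.1, -1.8]
opening: 0.6
finger_force: 42.5
shift [ 2.4 -6.4 73.7] turn [-0.001 -0.     0.002] q6 -1.38 pos [0.4859 0.3308 0.0982] cur 103.6 t 5.35
```

View pics/a3.png

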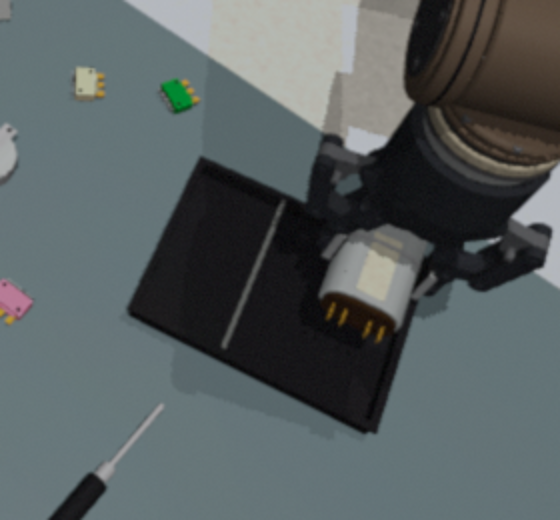

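The capacitor hangs over the large pocket with its axis parallel to the divider (crop 370,280). I correct 6 mm across and lower it.

```bash
python3 -m jog '[[1,2,-6,20,0,0,0],[1,2,-6,40,0,0,0],[1,2,-6,55,0,0,0],[1,2,-6,63,0,0,0],[1,2,-6,68,0,0,0],[1,2,-6,70,0,0,0],[1,2,-6,71,0,0,0],[1,2,-6,71,0,0,0],[1,2,-6,71,0,0,0]]'
```

```text
time: 6.3
eef_pos: [0.4862, 0.3245, 0.028]
tcp_rot: [-0.118, 0.993, 0.0, 0.001]
contact_force: [-0.1, 1.2, -2.1]
opening: 0.589
finger_force: 42.6
```

```bash
python3 -m jog '[[1,0,0,1,0,0,0],[1,0,0,2,0,0,0],[1,0,0,2,0,0,0]]';python3 -m jog '[[1,0,0,1,0,0,0],[1,0,0,1,0,0,0]]'; python3 -m jog '[[1,0,0,1,0,0,0],[1,0,0,1,0,0,0]]'
```

```text
time: 6.6
eef_pos: [0.4857, 0.3242, 0.0252]
tcp_rot: [-0.118, 0.993, -0.0, -0.0]
contact_force: [-0.4, 0.3, -1.8]
opening: 0.594
finger_force: 42.6
time: 6.8
eef_pos: [0.4859, 0.3243, 0.0245]
tcp_rot: [-0.118, 0.993, 0.0, 0.0]
contact_force: [0.5, -0.4, -0.8]
opening: 0.592
finger_force: 42.7
time: 7.0
eef_pos: [0.4859, 0.3243, 0.0245]
tcp_rot: [-0.118, 0.993, -0.0, -0.0]
contact_force: [-3.3, -1.7, 4.9]
opening: 0.593
finger_force: 43.4
```

```bash
python3 -m jog '[[0.35,0,0,0,0,0,0],[0.3,0,0,0,0,0,0],[0.3,0,0,0,0,0,0],[0.3,0,0,0,0,0,0],[0.3,0,0,0,0,0,0]]'; python3 -m jog '[[0.3,0,0,-10,0,0,0],[0.3,0,0,-30,0,0,0],[0.3,0,0,-80,0,0,0],[0.3,0,0,-100,0,0,0],[0.3,0,0,-100,0,0,0]]'; python3 -c "
from h import *
go(.4515,.072,.09,37)"
```

```text
time: 7.5
eef_pos: [0.4858, 0.3242, 0.0232]
tcp_rot: [-0.118, 0.993, 0.0, 0.0]
contact_force: [-0.2, -1.2, 0.0]
opening: 0.698
finger_force: 0.0
time: 8.0
eef_pos: [0.4887, 0.3256, 0.129]
tcp_rot: [-0.118, 0.993, 0.001, 0.005]
contact_force: [0.6, 0.1, 0.2]
opening: 0.706
finger_force: 0.0
shift [  96.  -237.9   37.6] turn [0.007 0.008 1.161] q6 -1.39 pos [0.4887 0.3256 0.129 ] cur 103.5 t 8.0
```

```bash
python3 -m jog '[[0.4,12,-30,10,0,0,0.14],[0.4,24,-60,20,0,0,0.28],[0.4,36,-90,30,0,0,0.42],[0.4,48,-120,38,0,0,0.56],[0.4,60,-150,38,0,0,0.7],[0.4,72,-180,38,0,0,0.84],[0.4,84,-210,38,0,0,0.98],[0.4,96,-238,38,0,0,1.1],[0.4,96,-238,38,0,0,1.16],[0.4,96,-238,38,0,0,1.16],[0.4,96,-238,38,0,0,1.16]]' 30
python3 - <<'E'
from h import *
go(.4515,.072,.02,37)
s=cam("scene"); t=cam("top")
cv2.imwrite("pics/b1.png",np.hstack([cv2.resize(s["image"][180:310,340:470],(400,400)),cv2.resize(s["image"][250:450,400:600],(400,400))]))
E
```

```text
time: 9.1
eef_pos: [0.4477, 0.0705, 0.0848]
tcp_rot: [0.445, 0.896, -0.0, -0.001]
contact_force: [0.6, -0.5, 0.5]
opening: 0.601
finger_force: 0.0
shift [-1.1  4.  64.8] turn [-0.001 -0.001  0.003] q6 -0.72 pos [0.4477 0.0705 0.0848] cur 37.1 t 9.1
```

View pics/b1.png

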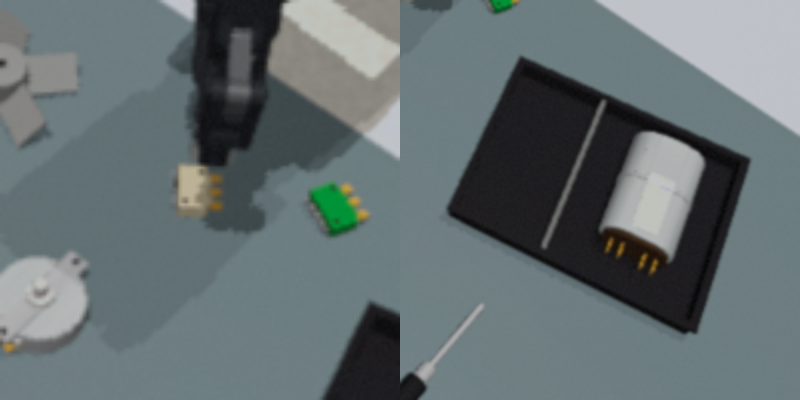

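The capacitor lies in the large pocket (right half, around 650,205), and the jaws are over the cream switch B at (195,190). I go down to it.

```bash
python3 -m jog '[[0.4,-1,4,20,0,0,0],[0.4,-1,4,40,0,0,0],[0.4,-1,4,52,0,0,0],[0.4,-1,4,60,0,0,0],[0.4,-1,4,64,0,0,0],[0.4,-1,4,67,0,0,0],[0.4,-1,4,67,0,0,0]]'; python3 -m jog '[[0.4,0,0,1,0,0,0],[0.4,0,0,2,0,0,0],[0.4,0,0,2,0,0,0]]'
python3 - <<'E'
from h import *
go(.4515,.072,.015,37)
s=cam("scene")
cv2.imwrite("pics/b2.png",cv2.resize(s["image"][195:275,360:460],(500,400),interpolation=cv2.INTER_CUBIC))
E
```

```text
time: 9.9
eef_pos: [0.4522, 0.072, 0.0185]
tcp_rot: [0.446, 0.895, 0.0, 0.0]
contact_force: [0.7, -0.2, 0.2]
opening: 0.6
finger_force: 0.0
time: 10.2
eef_pos: [0.4521, 0.0719, 0.0165]
tcp_rot: [0.446, 0.895, 0.0, 0.0]
contact_force: [-0.1, -0.5, -0.1]
opening: 0.599
finger_force: 0.0
shift [ 0.4 -0.4  1.5] turn [0.    0.    0.001] q6 -0.71 pos [0.4521 0.0719 0.0165] cur 37.1 t 10.2
```

View pics/b2.png

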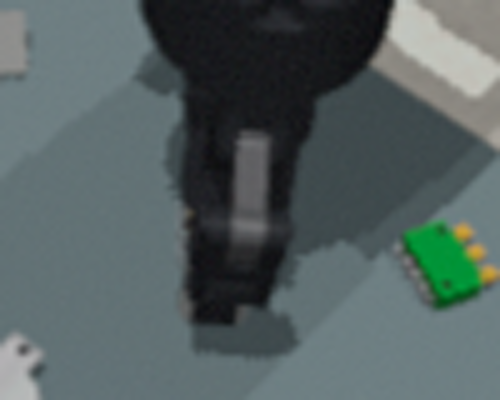

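The jaws straddle the switch, hidden at about (215,310); nothing is touched yet. I close.

```bash
python3 -m jog '[[1,0,0,0,0,0,0],[1,0,0,0,0,0,0],[1,0,0,0,0,0,0],[1,0,0,0,0,0,0],[1,0,0,0,0,0,0],[1,0,0,0,0,0,0]]' 30;  python3 -m jog '[[1,0,0,-5,0,0,0],[1,0,0,-20,0,0,0],[1,0,0,-50,0,0,0],[1,0,0,-60,0,0,0],[1,0,0,-60,0,0,0]]'; python3 -c "
from h import *
go(.5115,.241,.0765,13.5)
s=cam('scene')
cv2.imwrite('pics/b3.png',cv2.resize(s['image'][180:280,340:440],(400,400),interpolation=cv2.INTER_CUBIC))"
```

```text
time: 10.85
eef_pos: [0.4523, 0.0719, 0.0166]
tcp_rot: [0.446, 0.895, 0.0, 0.0]
contact_force: [-0.1, 0.2, 2.9]
opening: 0.316
finger_force: 29.9
time: 11.35
eef_pos: [0.4533, 0.0719, 0.0779]
tcp_rot: [0.446, 0.895, 0.001, 0.002]
contact_force: [-0.8, -0.1, -0.4]
opening: 0.318
finger_force: 29.6
shift [ 99.8 148.4   1.6] turn [0.004 0.002 0.411] q6 -0.71 pos [0.4533 0.0719 0.0779] cur 37.1 t 11.35
```

View pics/b3.png

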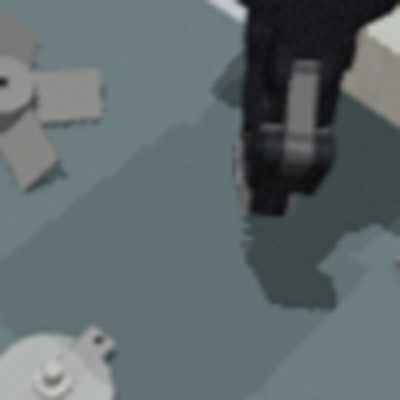

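The switch is off the mat and held (jaw gap 27 mm, its place empty). I carry it to the small pocket of tray two.

```bash
python3 -m jog '[[1,20,30,0,0,0,0.1],[1,40,60,0,0,0,0.2],[1,60,90,0,0,0,0.3],[1,80,120,0,0,0,0.41],[1,98,146,0,0,0,0.41],[1,100,148,0,0,0,0.41],[1,100,148,20,0,0,0.41],[1,100,148,36,0,0,0.41],[1,100,148,46,0,0,0.41],[1,100,148,52,0,0,0.41],[1,100,148,56,0,0,0.41],[1,100,148,56,0,0,0.41]]'; python3 -c "
from h import *
go(.5115,.241,.0196,13.5)
s=cam('scene')
cv2.imwrite('pics/b4.png',cv2.resize(s['image'][250:450,400:600],(500,500),interpolation=cv2.INTER_CUBIC))"
```

```text
time: 12.6
eef_pos: [0.51, 0.2407, 0.0204]
tcp_rot: [0.619, 0.786, -0.0, 0.0]
contact_force: [0.4, 0.4, 0.0]
opening: 0.315
finger_force: 29.7
shift [-0.   1.6  0.8] turn [-0.     0.     0.001] q6 0.02 pos [0.51   0.2407 0.0204] cur 13.6 t 12.6
```

View pics/b4.png

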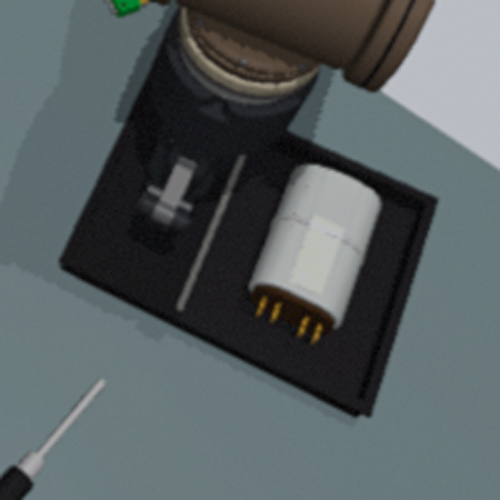

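The jaws stand in the small pocket at (160,230), clear of the divider. I lower the last bit until contact, then release.

```bash
python3 -m jog '[[1,0,0,1,0,0,0],[1,0,0,1,0,0,0],[1,0,0,1,0,0,0]]'; python3 -m jog '[[1,0,0,0.7,0,0,0],[1,0,0,0.7,0,0,0]]'; python3 -m jog '[[1,0,0,0.5,0,0,0],[1,0,0,0.5,0,0,0]]'
```

```text
time: 12.95
eef_pos: [0.5101, 0.241, 0.0196]
tcp_rot: [0.619, 0.786, 0.0, 0.0]
contact_force: [-0.2, -0.9, 0.8]
opening: 0.314
finger_force: 29.7
time: 13.15
eef_pos: [0.5101, 0.241, 0.0196]
tcp_rot: [0.618, 0.786, -0.0, 0.0]
contact_force: [-1.1, -1.1, 5.7]
opening: 0.316
finger_force: 30.2
time: 13.35
eef_pos: [0.5101, 0.241, 0.0196]
tcp_rot: [0.618, 0.786, -0.0, 0.0]
contact_force: [-2.6, -1.9, 8.9]
opening: 0.315
finger_force: 30.5
```

```bash
python3 -m jog '[[0.55,0,0,0,0,0,0],[0.5,0,0,0,0,0,0],[0.5,0,0,0,0,0,0],[0.5,0,0,0,0,0,0],[0.5,0,0,-10,0,0,0],[0.5,0,0,-40,0,0,0],[0.5,0,0,-80,0,0,0],[0.5,0,0,-80,0,0,0]]'; python3 -c "
from h import *
go(.5635,.059,.085,-90,True)"
```

```text
time: 14.15
eef_pos: [0.5141, 0.2422, 0.1051]
tcp_rot: [0.618, 0.786, 0.005, 0.004]
contact_force: [0.7, 0.5, 1.0]
opening: 0.499
finger_force: 0.0
shift [-189.7    4.7   20.1] turn [ 0.009 -0.012  1.808] q6 0.02 pos [0.5141 0.2422 0.1051] cur 13.6 t 14.15
```

```bash
python3 -m jog '[[0.15,-20,0,0,0,0,0.14],[0.15,-40,1,0,0,0,0.28],[0.15,-60,2,5,0,0,0.42],[0.15,-80,2,10,0,0,0.56],[0.15,-100,3,15,0,0,0.7],[0.15,-120,3,20,0,0,0.84],[0.15,-140,4,20,0,0,0.98],[0.15,-160,4,20,0,0,1.12],[0.15,-180,5,20,0,0,1.26],[0.15,-190,5,20,0,0,1.4],[0.15,-190,5,20,0,0,1.54],[0.15,-190,5,20,0,0,1.68]]'; python3 -m jog '[[0.15,0,0,0,0,0,0.13],[0.15,0,0,0,0,0,0.13],[0.15,0,0,0,0,0,0.13]]'
python3 - <<'E'
from h import *
go(.5635,.059,.018,-90,True)
s=cam("scene")
cv2.imwrite("pics/c1.png",np.hstack([cv2.resize(s["image"][210:340,290:420],(400,400)),cv2.resize(s["image"][250:450,400:600],(400,400))]))
E
```

```text
time: 15.35
eef_pos: [0.5592, 0.0569, 0.078]
tcp_rot: [0.998, 0.06, -0.0, -0.0]
contact_force: [-0.7, -0.5, -0.5]
opening: 0.852
finger_force: 0.0
time: 15.65
eef_pos: [0.5591, 0.0574, 0.0781]
tcp_rot: [1.0, 0.0, -0.0, 0.0]
contact_force: [0.3, 0.4, -0.0]
opening: 0.851
finger_force: 0.0
shift [ 4.4 -1.6 60.1] turn [0.    0.    0.001] q6 1.49 pos [0.5591 0.0574 0.0781] cur -90.0 t 15.65
```

View pics/c1.png

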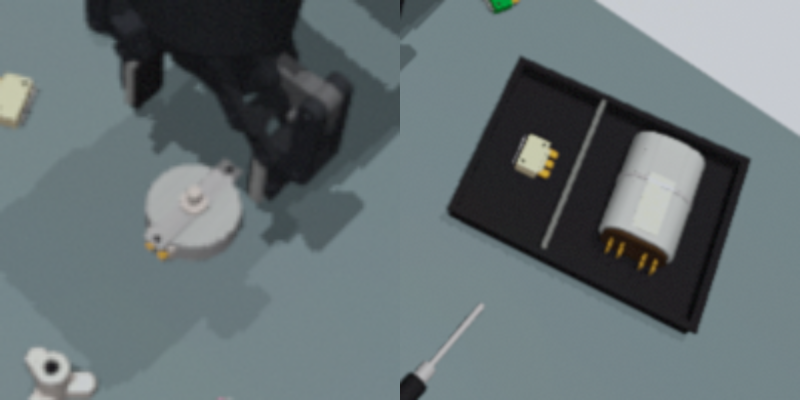

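Tray two is complete: the capacitor at (650,200) and the cream switch flat in the small pocket at (535,155). The jaws span the motor at (195,205); I descend and grip.

```bash
python3 -m jog '[[0.15,4,-2,20,0,0,0],[0.15,4,-2,38,0,0,0],[0.15,4,-2,50,0,0,0],[0.15,4,-2,57,0,0,0],[0.15,4,-2,60,0,0,0],[0.15,4,-2,61,0,0,0],[0.15,4,-2,61,0,0,0]]'; python3 -m jog '[[1,0,0,0,0,0,0],[1,0,0,0,0,0,0],[1,0,0,0,0,0,0],[1,0,0,0,0,0,0],[1,0,0,0,0,0,0],[1,0,0,0,0,0,0]]' 35;  python3 -m jog '[[1,0,0,-5,0,0,0],[1,0,0,-20,0,0,0],[1,0,0,-50,0,0,0],[1,0,0,-65,0,0,0],[1,0,0,-65,0,0,0]]'
python3 - <<'E'
from h import *
go(.497,-.2496,.085,-36.9,True)
s=cam("scene")
cv2.imwrite("pics/c2.png",cv2.resize(s["image"][190:340,290:440],(400,400)))
E
```

```text
time: 16.4
eef_pos: [0.5637, 0.0594, 0.0177]
tcp_rot: [1.0, -0.001, 0.001, 0.0]
contact_force: [0.1, -0.6, -0.3]
opening: 0.85
finger_force: 0.0
time: 17.0
eef_pos: [0.5642, 0.0593, 0.0182]
tcp_rot: [1.0, -0.001, 0.001, 0.0]
contact_force: [0.0, -0.1, 6.2]
opening: 0.565
finger_force: 36.6
time: 17.5
eef_pos: [0.5655, 0.0594, 0.0855]
tcp_rot: [1.0, -0.001, 0.003, 0.0]
contact_force: [-0.1, -0.3, -1.9]
opening: 0.566
finger_force: 36.4
shift [-6.780e+01  3.091e+02  2.000e-01] turn [ 0.003 -0.006 -0.929] q6 1.5 pos [0.5655 0.0594 0.0855] cur -90.1 t 17.5
```

View pics/c2.png

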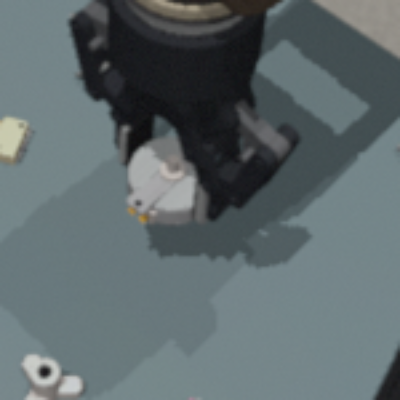

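The motor hangs in the jaws at (165,180). I carry it to the large pocket of tray three.

```bash
python3 -m jog '[[1,-7,30,0,0,0,-0.1],[1,-15,68,0,0,0,-0.2],[1,-23,106,0,0,0,-0.3],[1,-32,144,0,0,0,-0.42],[1,-40,182,0,0,0,-0.54],[1,-48,220,0,0,0,-0.66],[1,-57,258,0,0,0,-0.78],[1,-64,290,0,0,0,-0.88],[1,-68,309,0,0,0,-0.93],[1,-68,309,0,0,0,-0.93],[1,-68,309,0,0,0,-0.93]]'
python3 - <<'E'
from h import *
go(.497,-.2496,.0212,-36.9)
s=cam("scene")
cv2.imwrite("pics/c3.png",cv2.resize(s["image"][80:230,180:330],(450,450)))
E
```

```text
time: 18.65
eef_pos: [0.4937, -0.2488, 0.0807]
tcp_rot: [0.895, 0.447, -0.0, -0.001]
contact_force: [0.3, 0.4, -1.6]
opening: 0.562
finger_force: 36.4
shift [ 1.3  3.3 59.5] turn [-0.003 -0.    -0.001] q6 -0.01 pos [ 0.4937 -0.2488  0.0807] cur -37.0 t 18.65
```

View pics/c3.png

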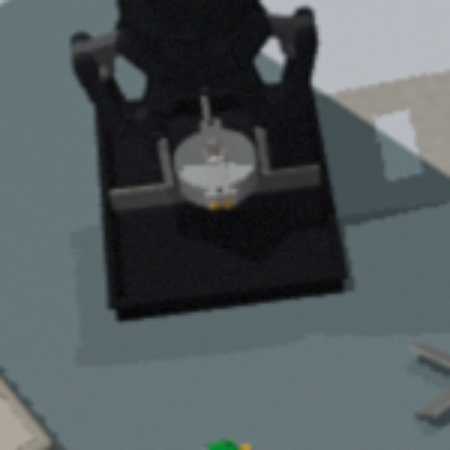

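The motor is centred over tray three's width with the grip along the divider (215,165); parallax shifts it up the picture. I lower it by force feedback. One picture is left, which I keep for the final check.

```bash
python3 -m jog '[[1,1,3,15,0,0,0],[1,1,3,30,0,0,0],[1,1,3,42,0,0,0],[1,1,3,50,0,0,0],[1,1,3,55,0,0,0],[1,1,3,57,0,0,0],[1,1,3,57,0,0,0]]';python3 -m jog '[[1,0,0,1,0,0,0],[1,0,0,1.5,0,0,0],[1,0,0,1.5,0,0,0]]'; python3 -m jog '[[1,0,0,0.8,0,0,0],[1,0,0,0.8,0,0,0]]'; python3 -m jog '[[1,0,0,0.7,0,0,0],[1,0,0,0.7,0,0,0]]'
```

```text
time: 19.4
eef_pos: [0.4976, -0.2505, 0.025]
tcp_rot: [0.894, 0.447, -0.0, -0.0]
contact_force: [-0.1, -0.5, -1.2]
opening: 0.568
finger_force: 36.4
time: 19.7
eef_pos: [0.4977, -0.2506, 0.024]
tcp_rot: [0.894, 0.447, 0.0, 0.0]
contact_force: [0.4, 0.5, -1.1]
opening: 0.568
finger_force: 36.4
time: 19.9
eef_pos: [0.4975, -0.2504, 0.0229]
tcp_rot: [0.894, 0.447, 0.0, 0.0]
contact_force: [0.1, 0.4, -1.0]
opening: 0.569
finger_force: 36.4
time: 20.1
eef_pos: [0.4975, -0.2504, 0.022]
tcp_rot: [0.894, 0.447, -0.0, -0.0]
contact_force: [-0.0, -0.1, -1.9]
opening: 0.568
finger_force: 36.4
```

```bash
python3 -m jog '[[1,0,0,0.6,0,0,0],[1,0,0,0.6,0,0,0]]'; python3 -m jog '[[1,0,0,0.6,0,0,0],[1,0,0,0.6,0,0,0]]'; python3 -m jog '[[1,0,0,0.5,0,0,0],[1,0,0,0.5,0,0,0]]'
```

```text
time: 20.3
eef_pos: [0.4975, -0.2504, 0.0214]
tcp_rot: [0.894, 0.447, -0.0, -0.0]
contact_force: [-0.4, -0.4, -1.0]
opening: 0.566
finger_force: 36.4
time: 20.5
eef_pos: [0.4976, -0.2504, 0.0212]
tcp_rot: [0.894, 0.447, -0.0, -0.0]
contact_force: [-1.7, 1.0, 2.7]
opening: 0.566
finger_force: 36.8
time: 20.7
eef_pos: [0.4976, -0.2505, 0.0212]
tcp_rot: [0.894, 0.447, -0.0, -0.0]
contact_force: [-2.5, 2.4, 4.7]
opening: 0.567
finger_force: 37.1
```

```bash
python3 -m jog '[[0.35,0,0,0,0,0,0],[0.3,0,0,0,0,0,0],[0.3,0,0,0,0,0,0],[0.3,0,0,0,0,0,0],[0.3,0,0,-10,0,0,0],[0.3,0,0,-40,0,0,0],[0.3,0,0,-80,0,0,0],[0.3,0,0,-80,0,0,0]]'; python3 -c "
from h import *
go(.683,.073,.10,53.1)"
```

```text
time: 21.5
eef_pos: [0.5012, -0.2531, 0.1074]
tcp_rot: [0.894, 0.448, 0.003, 0.006]
contact_force: [0.7, -0.7, 0.8]
opening: 0.702
finger_force: 0.0
shift [369.9 -50.    6.8] turn [ 0.01  0.01 -1.57] q6 -0.01 pos [ 0.5012 -0.2531  0.1074] cur -36.8 t 21.5
```

```bash
python3 -m jog '[[0.5,33,-5,0,0,0,-0.14],[0.5,67,-9,0,0,0,-0.28],[0.5,100,-14,0,0,0,-0.42],[0.5,134,-18,0,0,0,-0.56],[0.5,167,-23,0,0,0,-0.7],[0.5,200,-27,0,0,0,-0.84],[0.5,234,-32,0,0,0,-0.98],[0.5,268,-36,0,0,0,-1.12],[0.5,302,-41,3,0,0,-1.26],[0.5,336,-45,6,0,0,-1.4],[0.5,370,-50,7,0,0,-1.52],[0.5,370,-50,7,0,0,-1.57]]'; python3 -m jog '[[0.5,0,0,0,0,0,0],[0.5,0,0,0,0,0,0]]'; python3 -c "
from h import *
go(.683,.073,.028,53.1)"
```

```text
time: 22.7
eef_pos: [0.6805, 0.0794, 0.0932]
tcp_rot: [0.313, 0.95, 0.001, 0.0]
contact_force: [0.6, -1.0, 0.2]
opening: 0.496
finger_force: 0.0
time: 22.9
eef_pos: [0.6791, 0.0755, 0.0931]
tcp_rot: [0.317, 0.948, -0.0, -0.0]
contact_force: [-0.3, -0.7, -0.5]
opening: 0.503
finger_force: 0.0
shift [-4.7  0.4 65.1] turn [-0.    -0.    -0.001] q6 -0.96 pos [0.6791 0.0755 0.0931] cur 53.0 t 22.9
```

```bash
python3 -m jog '[[0.5,-5,0,15,0,0,0],[0.5,-5,0,35,0,0,0],[0.5,-5,0,50,0,0,0],[0.5,-5,0,59,0,0,0],[0.5,-5,0,63,0,0,0],[0.5,-5,0,65,0,0,0],[0.5,-5,0,65,0,0,0],[0.5,-5,0,65,0,0,0]]'; python3 -m jog '[[1,0,0,0,0,0,0],[1,0,0,0,0,0,0],[1,0,0,0,0,0,0],[1,0,0,0,0,0,0],[1,0,0,0,0,0,0],[1,0,0,0,0,0,0]]' 25;  python3 -m jog '[[1,0,0,-5,0,0,0],[1,0,0,-20,0,0,0],[1,0,0,-50,0,0,0],[1,0,0,-65,0,0,0],[1,0,0,-65,0,0,0]]'
python3 - <<'E'
from h import *
go(.472,-.340,.095,53.1)
E
```

```text
time: 23.7
eef_pos: [0.6841, 0.0727, 0.0294]
tcp_rot: [0.316, 0.949, 0.0, 0.001]
contact_force: [-0.1, 0.5, -0.6]
opening: 0.501
finger_force: 0.0
time: 24.3
eef_pos: [0.6839, 0.0727, 0.0292]
tcp_rot: [0.316, 0.949, 0.0, 0.001]
contact_force: [-0.5, 0.8, 4.0]
opening: 0.182
finger_force: 24.6
time: 24.8
eef_pos: [0.6858, 0.0726, 0.0977]
tcp_rot: [0.316, 0.949, 0.001, 0.004]
contact_force: [0.4, 0.4, 0.3]
opening: 0.178
finger_force: 24.4
shift [ -76.6 -458.3    1.3] turn [0.004 0.006 0.   ] q6 -0.97 pos [0.6858 0.0726 0.0977] cur 53.1 t 24.8
```

```bash
python3 -m jog '[[1,-5,-30,0,0,0,0],[1,-12,-72,0,0,0,0],[1,-20,-117,0,0,0,0],[1,-28,-162,0,0,0,0],[1,-35,-207,0,0,0,0],[1,-42,-252,0,0,0,0],[1,-50,-297,0,0,0,0],[1,-57,-342,0,0,0,0],[1,-64,-387,0,0,0,0],[1,-72,-430,0,0,0,0],[1,-77,-458,0,0,0,0],[1,-77,-458,0,0,0,0]]'; python3 -m jog '[[1,0,0,0,0,0,0],[1,0,0,0,0,0,0],[1,0,0,0,0,0,0]]'
python3 - <<'E'
from h import *
go(.472,-.340,.0322,53.1)
s,t=cam("scene"),cam("top")
E
```

```text
time: 26.0
eef_pos: [0.4681, -0.3427, 0.0927]
tcp_rot: [0.319, 0.948, -0.0, -0.0]
contact_force: [0.4, 0.9, 0.1]
opening: 0.179
finger_force: 24.5
time: 26.3
eef_pos: [0.4705, -0.3384, 0.093]
tcp_rot: [0.316, 0.949, 0.0, -0.0]
contact_force: [1.0, -0.1, -0.9]
opening: 0.181
finger_force: 24.5
shift [-2.2 -0.4 60.8] turn [ 0.    -0.001  0.002] q6 -1.73 pos [ 0.4705 -0.3384  0.093 ] cur 53.2 t 26.3
```

```bash
python3 -m jog '[[1,-2,0,15,0,0,0],[1,-2,0,30,0,0,0],[1,-2,0,42,0,0,0],[1,-2,0,50,0,0,0],[1,-2,0,55,0,0,0],[1,-2,0,57,0,0,0],[1,-2,0,58,0,0,0],[1,-2,0,58,0,0,0]]';python3 -m jog '[[1,0,0,0.7,0,0,0],[1,0,0,0.7,0,0,0]]'; python3 -m jog '[[1,0,0,0.7,0,0,0],[1,0,0,0.7,0,0,0]]'; python3 -m jog '[[1,0,0,0.7,0,0,0],[1,0,0,0.7,0,0,0]]'
```

```text
time: 27.2
eef_pos: [0.4719, -0.3414, 0.0358]
tcp_rot: [0.316, 0.949, -0.0, 0.0]
contact_force: [0.7, -0.4, 0.2]
opening: 0.18
finger_force: 24.5
time: 27.4
eef_pos: [0.4719, -0.3413, 0.0352]
tcp_rot: [0.316, 0.949, -0.0, 0.0]
contact_force: [-0.8, 0.3, 0.1]
opening: 0.18
finger_force: 24.5
time: 27.6
eef_pos: [0.4717, -0.3411, 0.0341]
tcp_rot: [0.316, 0.949, -0.0, 0.0]
contact_force: [-0.5, 1.1, -0.1]
opening: 0.182
finger_force: 24.5
time: 27.8
eef_pos: [0.4716, -0.341, 0.0332]
tcp_rot: [0.316, 0.949, 0.0, -0.0]
contact_force: [-0.2, -0.1, -0.3]
opening: 0.182
finger_force: 24.5
```

```bash
python3 -m jog '[[1,0,0,0.7,0,0,0],[1,0,0,0.7,0,0,0]]'; python3 -m jog '[[1,0,0,0.6,0,0,0],[1,0,0,0.6,0,0,0]]'; python3 -m jog '[[1,0,0,0.5,0,0,0],[1,0,0,0.5,0,0,0]]'
```

```text
time: 28.0
eef_pos: [0.4716, -0.341, 0.0325]
tcp_rot: [0.316, 0.949, 0.0, -0.0]
contact_force: [0.5, 0.1, 0.2]
opening: 0.179
finger_force: 24.5
time: 28.2
eef_pos: [0.4717, -0.3411, 0.0322]
tcp_rot: [0.316, 0.949, -0.0, 0.0]
contact_force: [-0.3, -0.4, 1.0]
opening: 0.182
finger_force: 24.6
time: 28.4
eef_pos: [0.4718, -0.3411, 0.0322]
tcp_rot: [0.316, 0.949, 0.0, -0.0]
contact_force: [-1.8, 1.3, 5.6]
opening: 0.186
finger_force: 24.8
```

```bash
python3 -m jog '[[0.7,0,0,0,0,0,0],[0.65,0,0,0,0,0,0],[0.65,0,0,0,0,0,0],[0.65,0,0,0,0,0,0],[0.65,0,0,-10,0,0,0],[0.65,0,0,-35,0,0,0],[0.65,0,0,-75,0,0,0],[0.65,0,0,-75,0,0,0]]'; python3 -c "
from h import *
go(.579,-.062,.085,26)"
```

```text
time: 29.2
eef_pos: [0.4748, -0.3441, 0.1136]
tcp_rot: [0.316, 0.949, -0.003, 0.006]
contact_force: [0.0, -0.5, 0.4]
opening: 0.348
finger_force: 0.0
shift [ 86.3 288.3  27. ] turn [0.001 0.013 0.473] q6 -1.73 pos [ 0.4748 -0.3441  0.1136] cur 53.1 t 29.2
```

```bash
python3 -m jog '[[0.4,12,40,0,0,0,0.07],[0.4,24,80,0,0,0,0.14],[0.4,36,120,0,0,0,0.21],[0.4,48,160,8,0,0,0.28],[0.4,60,200,16,0,0,0.35],[0.4,72,240,24,0,0,0.42],[0.4,82,275,27,0,0,0.47],[0.4,86,288,27,0,0,0.47],[0.4,86,288,27,0,0,0.47],[0.4,86,288,27,0,0,0.47],[0.4,86,288,27,0,0,0.47]]'; python3 -c "
from h import *
go(.579,-.062,.0166,26)"
```

```text
time: 30.3
eef_pos: [0.5756, -0.0605, 0.0798]
tcp_rot: [0.529, 0.849, -0.0, 0.0]
contact_force: [-0.1, -1.4, -0.2]
opening: 0.599
finger_force: 0.0
shift [-2.8  2.4 63.2] turn [0.    0.001 0.002] q6 -0.74 pos [ 0.5756 -0.0605  0.0798] cur 26.1 t 30.3
```

```bash
python3 -m jog '[[0.4,-3,2,20,0,0,0],[0.4,-3,2,40,0,0,0],[0.4,-3,2,52,0,0,0],[0.4,-3,2,58,0,0,0],[0.4,-3,2,62,0,0,0],[0.4,-3,2,64,0,0,0],[0.4,-3,2,64,0,0,0],[0.4,-3,2,64,0,0,0]]' 30; python3 -m jog '[[1,0,0,0,0,0,0],[1,0,0,0,0,0,0],[1,0,0,0,0,0,0],[1,0,0,0,0,0,0],[1,0,0,0,0,0,0],[1,0,0,0,0,0,0]]' 30;  python3 -m jog '[[1,0,0,-5,0,0,0],[1,0,0,-20,0,0,0],[1,0,0,-50,0,0,0],[1,0,0,-65,0,0,0],[1,0,0,-65,0,0,0]]'
python3 - <<'E'
from h import *
go(.417,-.298,.085,53.1)
E
```

```text
time: 31.1
eef_pos: [0.5794, -0.061, 0.0162]
tcp_rot: [0.528, 0.849, 0.0, 0.001]
contact_force: [0.4, 1.0, 0.0]
opening: 0.604
finger_force: 0.0
time: 31.7
eef_pos: [0.5795, -0.061, 0.0162]
tcp_rot: [0.529, 0.849, 0.0, 0.001]
contact_force: [-0.4, 0.1, 4.5]
opening: 0.319
finger_force: 30.0
time: 32.2
eef_pos: [0.581, -0.0615, 0.0841]
tcp_rot: [0.529, 0.849, 0.001, 0.003]
contact_force: [-0.1, 0.4, -0.1]
opening: 0.314
finger_force: 29.6
shift [-139.8 -251.6   -1.6] turn [ 0.004  0.006 -0.47 ] q6 -0.74 pos [ 0.581  -0.0615  0.0841] cur 26.2 t 32.2
```

```bash
python3 -m jog '[[1,-15,-26,0,0,0,-0.06],[1,-34,-60,0,0,0,-0.12],[1,-52,-95,0,0,0,-0.18],[1,-72,-130,0,0,0,-0.25],[1,-91,-165,0,0,0,-0.32],[1,-110,-200,0,0,0,-0.39],[1,-128,-232,0,0,0,-0.45],[1,-140,-251,0,0,0,-0.47],[1,-140,-251,0,0,0,-0.47],[1,-140,-251,0,0,0,-0.47],[1,-140,-251,0,0,0,-0.47]]'; python3 -c "
from h import *
go(.417,-.298,.0192,53.1)"
```

```text
time: 33.3
eef_pos: [0.4155, -0.2962, 0.0799]
tcp_rot: [0.316, 0.949, 0.0, -0.001]
contact_force: [0.1, -0.6, -0.5]
opening: 0.315
finger_force: 29.6
shift [-2.4 -0.5 60.7] turn [ 0.    -0.001  0.001] q6 -1.75 pos [ 0.4155 -0.2962  0.0799] cur 53.1 t 33.3
```

```bash
python3 -m jog '[[1,-2,0,15,0,0,0],[1,-2,0,30,0,0,0],[1,-2,0,42,0,0,0],[1,-2,0,50,0,0,0],[1,-2,0,55,0,0,0],[1,-2,0,58,0,0,0],[1,-2,0,58,0,0,0]]';python3 -m jog '[[1,0,0,0.7,0,0,0],[1,0,0,0.7,0,0,0]]'; python3 -m jog '[[1,0,0,0.7,0,0,0],[1,0,0,0.7,0,0,0]]'; python3 -m jog '[[1,0,0,0.6,0,0,0],[1,0,0,0.6,0,0,0]]'
```

```text
time: 34.0
eef_pos: [0.417, -0.2985, 0.0223]
tcp_rot: [0.316, 0.949, 0.0, -0.0]
contact_force: [-0.2, -0.0, -0.4]
opening: 0.313
finger_force: 29.6
time: 34.2
eef_pos: [0.4173, -0.2988, 0.0223]
tcp_rot: [0.316, 0.949, -0.0, 0.0]
contact_force: [1.7, 0.3, 0.5]
opening: 0.319
finger_force: 29.6
time: 34.4
eef_pos: [0.4171, -0.2986, 0.0214]
tcp_rot: [0.316, 0.949, -0.0, 0.0]
contact_force: [-0.1, -0.2, 0.4]
opening: 0.312
finger_force: 29.6
time: 34.6
eef_pos: [0.417, -0.2985, 0.0205]
tcp_rot: [0.316, 0.949, 0.0, -0.0]
contact_force: [-0.7, 0.1, 0.1]
opening: 0.312
finger_force: 29.6
```

```bash
python3 -m jog '[[1,0,0,0.7,0,0,0],[1,0,0,0.7,0,0,0]]'; python3 -m jog '[[1,0,0,0.6,0,0,0],[1,0,0,0.6,0,0,0]]'; python3 -m jog '[[1,0,0,0.5,0,0,0],[1,0,0,0.5,0,0,0]]'
```

```text
time: 34.8
eef_pos: [0.4169, -0.2984, 0.0197]
tcp_rot: [0.316, 0.949, 0.0, -0.0]
contact_force: [-1.2, 0.1, 0.0]
opening: 0.316
finger_force: 29.6
time: 35.0
eef_pos: [0.417, -0.2985, 0.0192]
tcp_rot: [0.316, 0.949, -0.0, 0.0]
contact_force: [0.0, -0.1, -0.0]
opening: 0.319
finger_force: 29.7
time: 35.2
eef_pos: [0.4171, -0.2985, 0.0192]
tcp_rot: [0.316, 0.949, 0.0, -0.0]
contact_force: [-2.1, 1.9, 4.5]
opening: 0.315
finger_force: 30.1
```

```bash
python3 -m jog '[[0.65,0,0,0,0,0,0],[0.6,0,0,0,0,0,0],[0.6,0,0,0,0,0,0],[0.6,0,0,0,0,0,0],[0.6,0,0,-10,0,0,0],[0.6,0,0,-35,0,0,0],[0.6,0,0,-80,0,0,0],[0.6,0,0,-120,0,0,0]]'; python3 -m jog '[[0.6,0,50,-40,0,0,0],[0.6,0,100,-80,0,0,0],[0.6,0,150,-100,0,0,0],[0.6,0,200,-100,0,0,0],[0.6,20,250,-100,0,0,0],[0.6,36,300,-100,0,0,0],[0.6,36,348,-100,0,0,0],[0.6,36,348,-100,0,0,0],[0.6,36,348,-100,0,0,0]]'
python3 - <<'E'
from h import *
s,t=cam("scene"),cam("top")
a=cv2.resize(s["image"],(400,300))
L=np.vstack([a,cv2.resize(t["image"],(400,300))])
z=cv2.resize(s["image"][95:195,200:310],(400,300),interpolation=cv2.INTER_CUBIC)
w=cv2.resize(s["image"][270:420,415:585],(400,300),interpolation=cv2.INTER_CUBIC)
cv2.imwrite("pics/final.png",np.hstack([L,np.vstack([z,w])]))
E
```

```text
time: 36.0
eef_pos: [0.4169, -0.2983, 0.1406]
tcp_rot: [0.316, 0.949, 0.0, -0.0]
contact_force: [0.4, -0.7, 0.8]
opening: 0.405
finger_force: 0.0
time: 36.9
eef_pos: [0.5982, 0.0049, 0.2395]
tcp_rot: [0.314, 0.949, 0.001, 0.001]
contact_force: [0.8, -0.0, -1.0]
opening: 0.407
finger_force: 0.0
```

View pics/final.png

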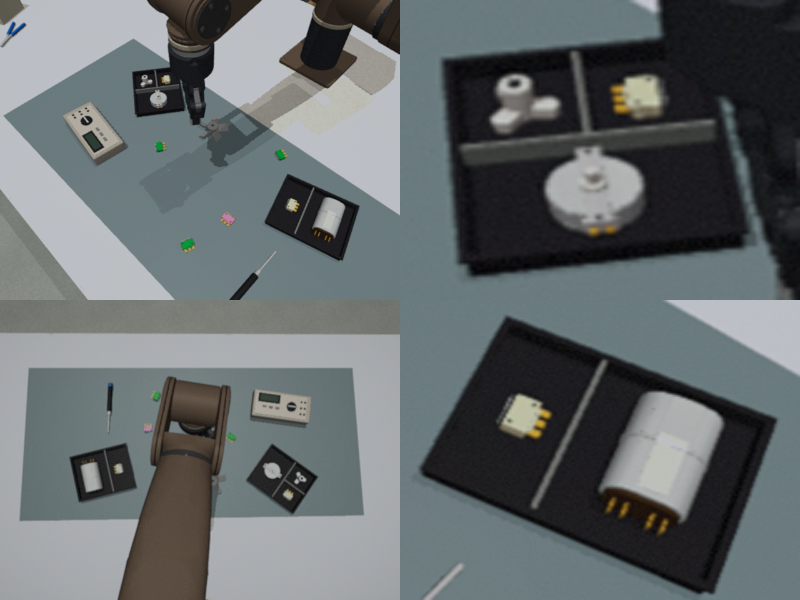

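The final picture shows both kits filled and every part flat: the coupler at (515,95), a switch at (640,95), the motor at (595,190), a switch at (522,415) and the capacitor at (660,450). The bystanders are unmoved. I check the motor's ear clearance to the divider numerically.

Run:
```python
from h import *
s=cam("scene")
f=lambda u,v:(200+(u-400)*110/400,95+v/3)
m=p2w(s,[f(594,184)],.021)[0]; e=p2w(s,[f(587,150),f(600,222)],.021)
d=p2w(s,[f(463,155),f(715,128)],.02)   # divider top mid line
print(m,e)
n=(d[1]-d[0])/np.linalg.norm(d[1]-d[0]); print([round(float(np.cross(n,p-d[0]))*1000,1) for p in(m,*e)])
```

```text
[ 0.49799184 -0.24876722] [[ 0.48051848 -0.27348355]
 [ 0.51746127 -0.22279922]]
[-38.7, -8.4, -71.1]<stdin>:7: DeprecationWarning: Arrays of 2-dimensional vectors are deprecated. Use arrays of 3-dimensional vectors instead. (deprecated in NumPy 2.0)
```

The motor's axis is about 39 mm from the divider and its ear about 8 mm clear of it. I hand the job in.

```bash
python3 -c "
from plant import workorder
print(workorder.sign_off())"
```

```text
the job is handed in; nothing more can be done
None
```

Both kits are made up and handed in at about 37 s on the robot's clock: each part was set down flat in its pocket, and the fan wheel, tester and screwdriver were not touched.

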